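Set up the covered topping block for service

ROBOT

A 7-joint arm with a two-finger parallel gripper is mounted at the origin on a cart in front of the work surface, level with it; the furniture and walls round the work are solid. World frame = base frame: x ahead of the robot, y to its left, z up, the work surface at z = 0. Lengths are in m, angles in rad, forces in N, time in s.
With the tool pointing down it reaches from about 0.4 to 0.85 m from the base axis. Payload 10.4 kg.
Tool frame: the origin (TCP) lies at the very end of the fingers, on their centre line; the grasp point (between the pads) lies 19 mm behind it; z points along the fingers, y is the line along which they close (so a half turn about z gives the same grasp; the last joint's range is limited). The gripper opens to 87 mm and grips with 3 to 60 N. Pads are 19 mm wide; open, the fingers measure 117 mm over their backs; the gripper's body (75 mm by 190 mm) begins 51 mm behind the grasp point.
Start: joints at [-1.254, 0.332, -0.065, 1.46, 0.022, 1.35, -0.088], TCP at [0.208, 0.589, 0.223] pointing down, gripper open.
Joint ranges: [-2.6, 2.6], [-0.5, 2.12], [-1.47, 1.34], [0.16, 2.42], [-1.27, 4.41], [0.06, 2.06], [-2.6, 2.6]. Speed limits (rad/s): [2.22, 2.22, 2.79, 2.79, 3.14, 3.14, 3.14].

INTERFACE

Orientations are given as [roll, pitch, yaw] about the fixed x, y, z axes, in that order (R = Rz(yaw) Ry(pitch) Rx(roll)).
In Python, from workcell import robot, viewer gives the robot as it stands.
- The arm moves only by the tool servo_tool, never from a script. Its argument "motion" is a list of rows, each an object of numbers: "x", "y", "z": the shift along the world's x, y, z scaled (see below); "rx", "ry", "rz": the turn, a rotation vector about the world's x, y, z scaled (see below); "hand": the closure, from -1 (fully open) to 1 (shut). In form: [{"x": .., "y": .., "z": .., "rx": .., "ry": .., "rz": .., "hand": ..}, ...]. A call has 1 to 20 rows; each row is the pose to reach, as a shift and turn from the pose commanded when the call began; what a row does not reach only later rows make up. The controller multiplies each number of a shift by 30 cm and each number of a turn by 30 degrees. A row lasts 1/10 s, in which the tool goes at most 50 mm and 8.59 degrees, less where a joint would pass 70% of its speed; a pose out of reach is approached as far as the arm can. A call with a number of a shift or a turn outside -1 to 1 is refused whole. A call with a gripper value outside its range is refused whole. The fingers move at their own pace and stop on an object; "newtons" is the grip in N (left out, the last holds). Time passes only in rows, so rows that repeat a pose let the fingers close. It gives the time, the measured TCP pose, the force, the opening and the grip force at its end, in the units of the state.
- robot.read_state(): the state, without advancing time (a new reading comes with each control period).
- viewer.snapshot(name): name is "scene" or "top" or "wrist"; returns a dict with "color" (400x640x3 uint8, blue, green, red), "intrinsics" (3x3 intrinsics, pixels), "R" (3x3) and "t" (3): a world point X has camera coordinates R X + t; the wrist camera has in their place "T_tool_cam" (4x4, takes a point from camera to tool coordinates, whose origin is the TCP and whose axes are the flange's). Camera axes: x right, y down, z forward; pixel columns grow to the right and rows downward; lengths in m; the calibration is good to about 2 mm. The wrist camera is an equidistant fisheye: a pixel r from the principal point sees the ray r / f radians off the axis. A picture is of the moment at which its call begins: read the wrist's pose just before it. There is no depth.
- robot.finish_job(): hands the job in; it is judged then, once.
The state is a dict: "t": time; "joints": joint angles; "joint_velocities": joint speeds; "joint_torque": joint torques, N m; "ee_pos": TCP position; "orientation": TCP orientation; "contact_force": force on the tool from outside, world axes, zero at the start; "torque": the same for the moment, N m; "grip_width": finger opening in m; "grasp_force": force on a finger pad.
Only numpy, scipy, OpenCV 4.12 (cv2) and the standard library are available. Lean on these libraries where they do the work, as an engineer would, in place of code of your own. Each camera call takes 0.05 s, during which the arm holds its last target. There are 200 camera calls.

TASK

Set up the wooden topping block for service: stand the sugar shaker in its middle well, the deep cup in the well to the left of the shaker and the shallow cup in the well to its right (left and right as the robot sees them), and cover each cup with a lid, seated flat with its plug in the cup's mouth. Tip nothing over and leave the check weight, the small ring and the spice jar where they are.

Things in the scene. Friction and masses are not known exactly. Their poses are not given: they have to be found in the camera images.
- topping_block: pale wooden block with darker edge strips, 92 x 252 x 26 mm, fixed, three equal round wells in a row. Origin: centre of its underside; y along the row, to the robot's left, x across it, away from the robot, z up (turned up to 9 degrees). Wells at y = +80 (left), 0 (middle), -80 mm (right), x = 0; 67 mm across, floor at z = 7 mm, mouth at z = 25 mm
- deep_cup: the deep cup: plain pale tapered prep cup, 50 mm high, 66 mm across its rim (55 mm across inside), 39 mm across its foot, open upward and empty; the taller and narrower of the two cups. Origin: centre of its foot's underside, z up. 50 g. At 24 mm height it is 56 mm across; can be gripped across the rim from outside
- shallow_cup: the shallow cup: plain pale tapered prep cup, 38 mm high, 70 mm across its rim (58 mm across inside), 42 mm across its foot, open upward and empty; the lower and wider of the two cups. Origin: centre of its foot's underside, z up. 50 g. At 18 mm height it is 60 mm across; can be gripped across the rim from outside
- sugar_shaker: the sugar shaker: closed plain pale grey cylinder, 62 mm across and 96 mm high, straight-sided to 60 mm, domed top with small holes. Origin: centre of its underside, z up. 110 g
- lid_a: one of two like lids: round steel cover, 73 mm across, 32 mm high, black knob in the middle; fits either cup. Origin: centre of its underside, z up: a plug 49 mm across, 6 mm deep, that drops into a cup's mouth. Plate from z = 6 to 9 mm (edge), 12 mm (middle); knob a cylinder 18 mm across, z = 14 to 32 mm: grip there. 50 g. Seated, the plate rests on the rim: origin 6 mm below the rim
- lid_b: the other lid, alike: round steel cover, 73 mm across, 32 mm high, black knob in the middle; fits either cup. Origin: centre of its underside, z up: a plug 49 mm across, 6 mm deep, that drops into a cup's mouth. Plate from z = 6 to 9 mm (edge), 12 mm (middle); knob a cylinder 18 mm across, z = 14 to 32 mm: grip there. 50 g. Seated, the plate rests on the rim: origin 6 mm below the rim
- check_weight: bystander: small brass weight with a knob, 29 mm across and 40 mm high; not to be moved. Origin: centre of its underside
- small_ring: bystander: open steel ring mould, 54 mm across and 24 mm high, loose, behind the block; not to be moved. Origin: centre of its underside
- batter_funnel: bystander: fixed grey steel funnel on a wire stand at the left of the work, about 210 x 180 mm and 257 mm high; swing over or round it. Origin: under its middle, on the table
- spice_jar: bystander: slim glass spice jar with a red cap, 45 mm across and 106 mm high, to the right of the block; not to be moved. Origin: centre of its underside
Not all that is in view belongs to the job. Leave any yellow look-alike of the sugar_shaker alone.

How it is judged:
By the outcome, as a careful person would: the job done as asked, in the order asked, and still so for the second after the job is handed in, with the robot touching nothing.
It also fails if it takes over 125 s, if anything falls off the work surface, if the arm or the gripper's body presses on something with over 40 N, if the wrist force passes 120 N, or if a joint passes its speed limit or range.

## Working session

There is one attempt and no reset: what is moved stays moved. The work goes in short steps, Python scripts to look and compute and a tool call to move; the robot and the scene stay as the last step left them, time stands still between calls to the robot, and variables do not carry over. Pictures are saved under pics/ and viewed, at most 14 in all, crops included, and the job is handed in when it is done.

Besides the shell and the picture viewer there is one more tool, called after "Emit:" by a JSON object that holds its "api" and its "payload". servo_tool: Moves the arm, as the interface text tells. Its arguments: {"type":"object","properties":{"motion":{"type":"array","items":{"type":"object","properties":{"x":{"type":"number","minimum":-1,"maximum":1},"y":{"type":"number","minimum":-1,"maximum":1},"z":{"type":"number","minimum":-1,"maximum":1},"rx":{"type":"number","minimum":-1,"maximum":1},"ry":{"type":"number","minimum":-1,"maximum":1},"rz":{"type":"number","minimum":-1,"maximum":1},"hand":{"type":"number"}}}},"newtons":{"type":"number"}},"required":["motion"]}

```bash
ls; mkdir -p pics
python3 - <<'E'
from workcell import robot, viewer
import cv2,pickle
s=robot.read_state();print({k:s[k] for k in('t','ee_pos','orientation','grip_width','contact_force')})
for n in('scene','top'):
    d=viewer.snapshot(n);cv2.imwrite(f'pics/{n}0.png',d['color']);pickle.dump(d,open(f'pics/{n}0.pkl','wb'))
    print(n,d['intrinsics'].tolist(),d['R'].round(4).tolist(),d['t'])
E
```

```text
pics
{'t': 0.0, 'ee_pos': array([0.20817369, 0.58888171, 0.22172323]), 'orientation': array([-3.14012044e+00,  7.21734230e-05,  2.80180023e+00]), 'grip_width': 0.08703556006785969, 'contact_force': array([0.1563705 , 1.17914954, 0.47617811])}
scene [[402.10789096929955, 0.0, 320.46300607323013], [0.0, 402.10789096929955, 192.34140505527813], [0.0, 0.0, 1.0]] [[0.7393, -0.6731, 0.0173], [-0.4049, -0.465, -0.7873], [0.538, 0.5751, -0.6163]] [-0.44469203  0.22319044  1.05922004]
top [[455.24153491351177, 0.0, 323.6861971190873], [0.0, 455.24153491351177, 204.26479965649958], [0.0, 0.0, 1.0]] [[-0.0836, -0.9965, -0.0092], [-0.8646, 0.0771, -0.4965], [0.4955, -0.0335, -0.868]] [-0.02088635  0.50559879  1.46213562]
```

View pics/top0.png

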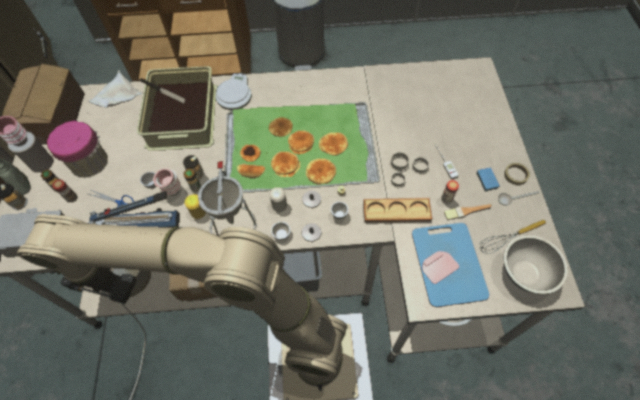

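View pics/scene0.png

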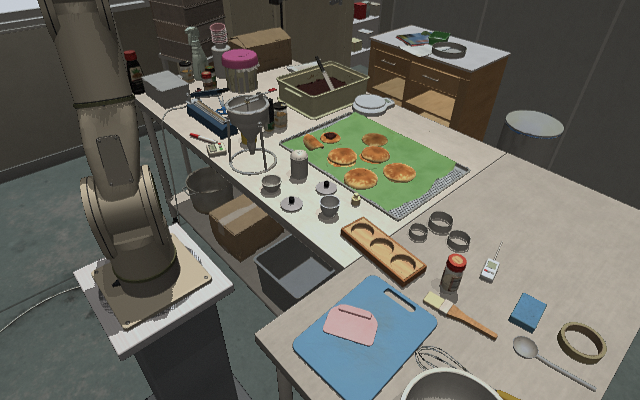

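The top view shows the block at (397,210), a grey shaker at (278,198) and its yellow look-alike at (194,206). The lids are at (312,199) and (311,233), the cups at (281,232) and (339,210), and the brass weight at (341,190). In the scene view the shaker is at (299,163), the cups at (271,184) and (330,206), and the lids at (326,187) and (291,203). Close crops next.

Run:
```python
import cv2
a=cv2.imread('pics/top0.png')[180:250,260:440];b=cv2.imread('pics/scene0.png')[140:290,240:440]
cv2.imwrite('pics/c1.png',cv2.resize(a,None,fx=4.4,fy=4.4,interpolation=cv2.INTER_CUBIC))
cv2.imwrite('pics/c2.png',cv2.resize(b,None,fx=4,fy=4,interpolation=cv2.INTER_CUBIC))
```

```text
(no output)
```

View pics/c1.png

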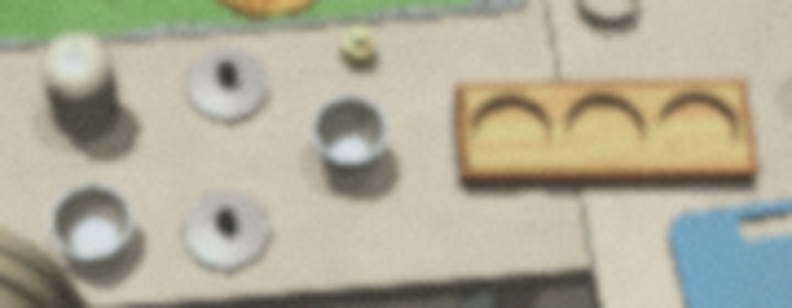

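View pics/c2.png

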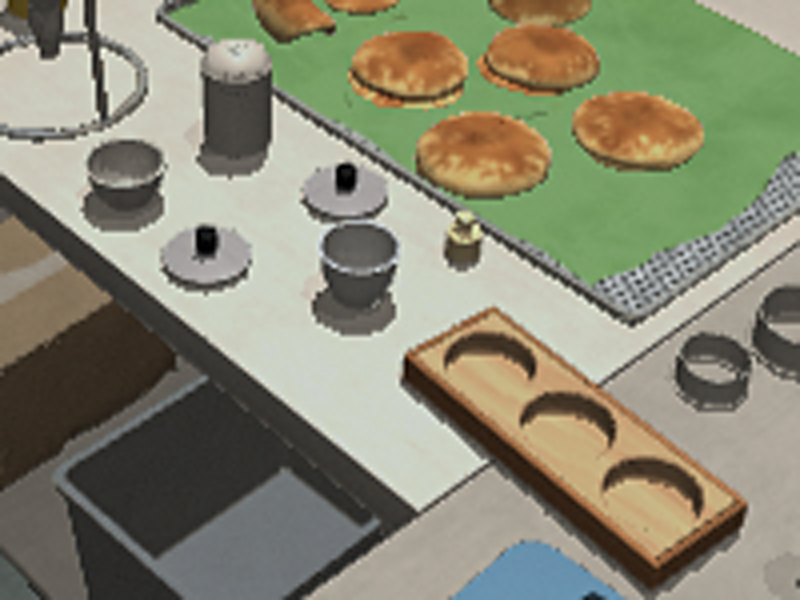

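The deep cup is the taller one, at scene (330,206) and top (339,210). The shallow cup is the lower one, at scene (271,184) and top (281,232). The only shaker candidates are the grey one and the yellow one, so I choose the grey. Next I cast rays at the known heights.

```bash
cat > h.py <<'E'
import numpy as np,pickle,cv2
from workcell import robot,viewer
from scipy.spatial.transform import Rotation as Ro
def ray(d,p):
    K=d['intrinsics'];v=np.linalg.solve(K,[p[0],p[1],1]);R=d['R'];return -R.T@d['t'],R.T@v
def onz(d,p,z):
    c,v=ray(d,p);return c+v*(z-c[2])/v[2]
def wrist(name):
    "undistorted-free wrist shot: saves png, returns dict with world camera pose"
    s=robot.read_state();d=viewer.snapshot('wrist')
    Rt=Ro.from_euler('xyz',s['orientation']).as_matrix();T=d['T_tool_cam']
    d['Rwc']=Rt@T[:3,:3];d['c']=s['ee_pos']+Rt@T[:3,3]
    cv2.imwrite(f'pics/{name}.png',d['color']);pickle.dump(d,open(f'pics/{name}.pkl','wb'));return d
def won(d,p,z):
    K=d['intrinsics'];u=np.array([(p[0]-K[0,2])/K[0,0],(p[1]-K[1,2])/K[1,1]]);r=np.hypot(*u)
    v=d['Rwc']@np.r_[u/max(r,1e-9)*np.sin(r),np.cos(r)];return d['c']+v*(z-d['c'][2])/v[2]
def wproj(d,X):
    v=d['Rwc'].T@(np.asarray(X)-d['c']);t=np.arctan2(np.hypot(v[0],v[1]),v[2]);u=v[:2]/np.hypot(v[0],v[1])*t
    K=d['intrinsics'];return np.array([K[0,0]*u[0]+K[0,2],K[1,1]*u[1]+K[1,2]])
E
python3 - <<'E'
from h import *
t=pickle.load(open('pics/top0.pkl','rb'));s=pickle.load(open('pics/scene0.pkl','rb'))
A=lambda x,y:((x+.5)/4.4+259.5,(y+.5)/4.4+179.5)
B=lambda x,y:((x+.5)/4+239.5,(y+.5)/4+139.5)
for n,a,b,z in[('deep',(350,130),(359,247),.05),('shal',(94,222),(126,166),.038),('lid1',(228,86),(346,190),.009),('lid2',(227,231),(207,257),.009),('shk',(78,62),(237,50),.09),('wt',(358,38),(465,222),.036),('c1',(462,84),(494,308),.026),('c2',(745,80),(745,502),.026),('c3',(755,172),(655,568),.026),('c4',(466,178),(405,352),.026)]:
    print(n,onz(t,A(*a),z).round(3)[:2],onz(s,B(*b),z).round(3)[:2])
E
```

```text
deep [ 0.524 -0.123] [ 0.526 -0.123]
shal [0.463 0.096] [0.463 0.093]
lid1 [ 0.6   -0.024] [ 0.605 -0.024]
lid2 [ 0.459 -0.013] [ 0.46  -0.016]
shk [0.587 0.1  ] [0.596 0.107]
wt [ 0.623 -0.14 ] [ 0.624 -0.143]
c1 [ 0.574 -0.226] [ 0.574 -0.223]
c2 [ 0.556 -0.469] [ 0.557 -0.467]
c3 [ 0.467 -0.46 ] [ 0.467 -0.462]
c4 [ 0.483 -0.217] [ 0.488 -0.213]
```

Both views agree to within a few mm, and the block measures 244–250 × 91 mm as expected. The block centre is about (0.521, -0.342) with yaw about -4°. I'll raise the arm and swing over to the work with the fingers closing along the block's x axis (yaw about 86°).

Emit:
{"api": "servo_tool", "payload": {"motion": [{"z": 0.3}, {"z": 0.6}, {"z": 0.6}, {"z": 0.6, "x": 0.1, "y": -0.1, "rz": -0.2}, {"z": 0.6, "x": 0.63, "y": -0.8, "rz": -1}, {"z": 0.6, "x": 0.63, "y": -0.8, "rz": -1}, {"z": 0.6, "x": 0.63, "y": -0.8, "rz": -1}, {"z": 0.6, "x": 0.63, "y": -0.8, "rz": -1}, {"z": 0.6, "x": 0.63, "y": -0.8, "rz": -1}, {"z": 0.6, "x": 0.63, "y": -0.8, "rz": -1}, {"z": 0.6, "x": 0.63, "y": -0.8, "rz": -1}, {"z": 0.6, "x": 0.63, "y": -0.8, "rz": -1}, {"z": 0.6, "x": 0.63, "y": -0.8, "rz": -1}, {"z": 0.6, "x": 0.63, "y": -0.8, "rz": -1}]}}

```text
$.motion[0]: bad value
```

Emit:
{"api": "servo_tool", "payload": {"motion": [{"x": 0.4, "y": -0.9, "rz": -1}, {"x": 0.4, "y": -0.9, "rz": -1}, {"x": 0.4, "y": -0.9, "rz": -1}, {"x": 0.4, "y": -0.9, "rz": -1}, {"x": 0.4, "y": -0.9, "rz": -1}, {"x": 0.4, "y": -0.9, "rz": -1}, {"x": 0.4, "y": -0.9, "rz": -1}, {"x": 0.4, "y": -0.9, "rz": -1}, {"x": 0.4, "y": -0.9, "rz": -1}, {"x": 0.4, "y": -0.9, "rz": -1}]}}

```text
$.motion[0]: bad value
```

Emit:
{"api": "servo_tool", "payload": {"motion": [{"rz": -0.48, "y": -0.1}, {"rz": -0.48, "y": -0.1}, {"rz": -0.48, "y": -0.1}, {"rz": -0.48, "y": -0.1}, {"rz": -0.48, "y": -0.1}]}}

```text
$.motion[0]: bad value
```

Emit:
{"api": "servo_tool", "payload": {"motion": [{"x": 0, "y": 0, "z": 0.6, "rx": 0, "ry": 0, "rz": 0, "hand": -1}, {"x": 0, "y": 0, "z": 0.6, "rx": 0, "ry": 0, "rz": 0, "hand": -1}, {"x": 0, "y": 0, "z": 0.6, "rx": 0, "ry": 0, "rz": 0, "hand": -1}, {"x": 0, "y": 0, "z": 0.6, "rx": 0, "ry": 0, "rz": 0, "hand": -1}, {"x": 0.63, "y": -0.8, "z": 0.6, "rx": 0, "ry": 0, "rz": -1, "hand": -1}, {"x": 0.63, "y": -0.8, "z": 0.6, "rx": 0, "ry": 0, "rz": -1, "hand": -1}, {"x": 0.63, "y": -0.8, "z": 0.6, "rx": 0, "ry": 0, "rz": -1, "hand": -1}, {"x": 0.63, "y": -0.8, "z": 0.6, "rx": 0, "ry": 0, "rz": -1, "hand": -1}, {"x": 0.63, "y": -0.8, "z": 0.6, "rx": 0, "ry": 0, "rz": -1, "hand": -1}, {"x": 0.63, "y": -0.8, "z": 0.6, "rx": 0, "ry": 0, "rz": -1, "hand": -1}, {"x": 0.63, "y": -0.8, "z": 0.6, "rx": 0, "ry": 0, "rz": -1, "hand": -1}, {"x": 0.63, "y": -0.8, "z": 0.6, "rx": 0, "ry": 0, "rz": -1, "hand": -1}, {"x": 0.63, "y": -0.8, "z": 0.6, "rx": 0, "ry": 0, "rz": -1, "hand": -1}]}}

```text
t: 1.4
ee_pos: [0.3963, 0.3505, 0.4022]
orientation: [-3.141, -0.001, 2.28]
contact_force: [-0.1, -0.7, 0.4]
grip_width: 0.0872
grasp_force: 0.0
```

Emit:
{"api": "servo_tool", "payload": {"motion": [{"x": 0.48, "y": -1, "z": 0, "rx": 0, "ry": 0, "rz": -1, "hand": -1}, {"x": 0.48, "y": -1, "z": 0, "rx": 0, "ry": 0, "rz": -1, "hand": -1}, {"x": 0.48, "y": -1, "z": 0, "rx": 0, "ry": 0, "rz": -1, "hand": -1}, {"x": 0.48, "y": -1, "z": 0, "rx": 0, "ry": 0, "rz": -1, "hand": -1}, {"x": 0.48, "y": -1, "z": 0, "rx": 0, "ry": 0, "rz": -1, "hand": -1}, {"x": 0.48, "y": -1, "z": 0, "rx": 0, "ry": 0, "rz": -1, "hand": -1}, {"x": 0.48, "y": -1, "z": 0, "rx": 0, "ry": 0, "rz": -1, "hand": -1}, {"x": 0.48, "y": -1, "z": 0, "rx": 0, "ry": 0, "rz": -1, "hand": -1}, {"x": 0.48, "y": -1, "z": 0, "rx": 0, "ry": 0, "rz": -1, "hand": -1}]}}

```text
t: 2.3
ee_pos: [0.5413, 0.0508, 0.4021]
orientation: [-3.141, -0.0, 1.756]
contact_force: [-0.2, 0.6, 0.6]
grip_width: 0.087
grasp_force: 0.0
```

Emit:
{"api": "servo_tool", "payload": {"motion": [{"x": 0, "y": 0, "z": 0, "rx": 0, "ry": 0, "rz": -0.5, "hand": -1}, {"x": 0, "y": 0, "z": 0, "rx": 0, "ry": 0, "rz": -0.5, "hand": -1}, {"x": 0, "y": 0, "z": 0, "rx": 0, "ry": 0, "rz": -0.5, "hand": -1}, {"x": 0, "y": 0, "z": 0, "rx": 0, "ry": 0, "rz": -0.5, "hand": -1}]}}

```text
t: 2.7
ee_pos: [0.541, 0.0513, 0.4025]
orientation: [-3.141, -0.0, 1.499]
contact_force: [0.3, 1.1, -0.3]
grip_width: 0.0869
grasp_force: 0.0
```

Run:
```python
from h import *
d=wrist('w1');print(d['c'],d['Rwc'].round(2).tolist(),d['intrinsics'].tolist(),d['T_tool_cam'].round(3).tolist())
for n,X in dict(deep=(.525,-.123,.05),shal=(.463,.094,.038),lid1=(.602,-.024,.009),lid2=(.46,-.015,.009),shk=(.59,.103,.096)).items(): print(n,wproj(d,X).round())
```

```text
[0.54633347 0.12324465 0.56454668] [[1.0, -0.07, -0.02], [-0.07, -0.96, -0.26], [-0.0, 0.26, -0.97]] [[309.70691628693146, 0.0, 319.3033935462009], [0.0, 309.70691628693146, 201.71670161243466], [0.0, 0.0, 1.0]] [[0.0, -0.965, -0.262, 0.072], [1.0, 0.0, -0.0, 0.0], [0.0, -0.262, 0.965, -0.162], [0.0, 0.0, 0.0, 1.0]]
deep [317. 259.]
shal [272. 141.]
lid1 [355. 198.]
lid2 [279. 198.]
shk [349. 131.]
```

View pics/w1.png

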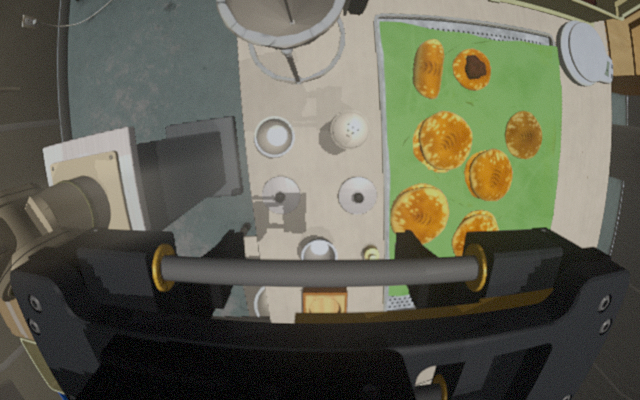

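The wrist view shows the shallow cup at (273,137), the shaker dome at (349,130), and the lids at (281,194) and (356,195). The weight is at (371,254) and the deep cup is half hidden behind the gripper at (318,250). All of these match the predictions to within about 4 px. I'll enlarge the view for finer centres.

Run:
```python
import cv2
a=cv2.imread('pics/w1.png')[100:220,240:400]
cv2.imwrite('pics/c3.png',cv2.resize(a,None,fx=5,fy=5,interpolation=cv2.INTER_CUBIC))
```

```text
(no output)
```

View pics/c3.png

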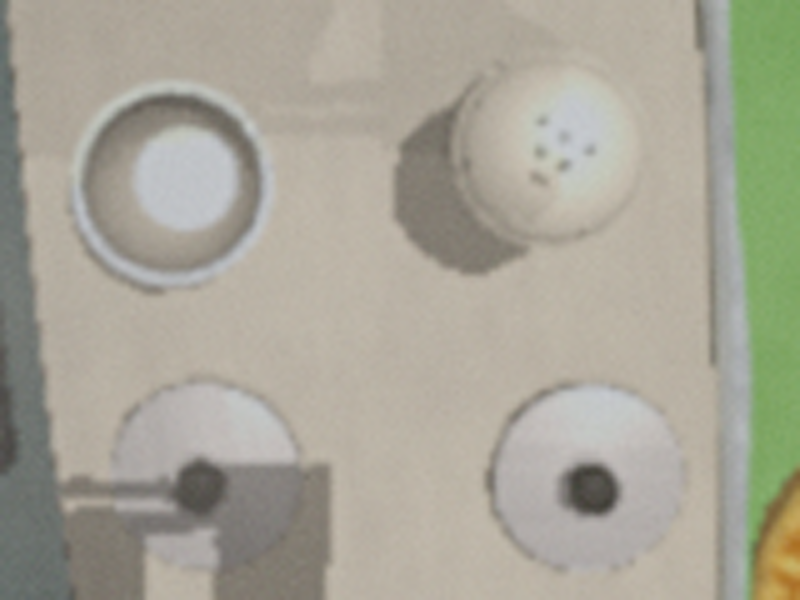

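Run:
```python
from h import *
d=pickle.load(open('pics/w1.pkl','rb'))
A=lambda x,y:((x+.5)/5+239.5,(y+.5)/5+99.5)
for n,p,z in[('shal',(171,184),.038),('shk shoulder',(545,149),.06),('shk top',(565,150),.096),('lid2',(207,473),.009),('knob2',(200,487),.032),('lid1',(587,477),.009),('knob1',(592,490),.032)]: print(n,won(d,A(*p),z).round(4))
for y0,y1,x in((40,60,290),): print(won(d,(x,y0),0),won(d,(x,75),0))
```

```text
shal [0.4669 0.1015 0.038 ]
shk shoulder [0.5923 0.1047 0.06  ]
shk top [0.5951 0.1054 0.096 ]
lid2 [ 0.4655 -0.0073  0.009 ]
knob2 [ 0.4658 -0.0068  0.032 ]
lid1 [ 0.6061 -0.0188  0.009 ]
knob1 [ 0.6052 -0.0178  0.032 ]
[0.50389947 0.27640337 0.        ] [0.49943693 0.20980216 0.        ]
```

Emit:
{"api": "servo_tool", "payload": {"motion": [{"x": 0.18, "y": 0.18, "z": -0.3, "rx": 0, "ry": 0, "rz": 0, "hand": -1}, {"x": 0.18, "y": 0.18, "z": -0.78, "rx": 0, "ry": 0, "rz": 0, "hand": -1}, {"x": 0.18, "y": 0.18, "z": -0.78, "rx": 0, "ry": 0, "rz": 0, "hand": -1}, {"x": 0.18, "y": 0.18, "z": -0.78, "rx": 0, "ry": 0, "rz": 0, "hand": -1}, {"x": 0.18, "y": 0.18, "z": -0.78, "rx": 0, "ry": 0, "rz": 0, "hand": -1}, {"x": 0.18, "y": 0.18, "z": -0.78, "rx": 0, "ry": 0, "rz": 0, "hand": -1}, {"x": 0.18, "y": 0.18, "z": -0.78, "rx": 0, "ry": 0, "rz": 0, "hand": -1}]}}

```text
t: 3.45
ee_pos: [0.5951, 0.1035, 0.1692]
orientation: [-3.141, 0.001, 1.495]
contact_force: [0.3, 0.1, 0.7]
grip_width: 0.0871
grasp_force: 0.0
```

Run:
```python
from h import *
d=wrist('w2');print(d['c'])
for n,X in dict(shal=(.467,.1,.038),lid1=(.606,-.019,.009),lid2=(.4655,-.007,.009),shk=(.594,.105,.096)).items(): print(n,wproj(d,X).round())
```

```text
[0.60083866 0.17557383 0.33120356]
shal [197. 207.]
lid1 [336. 287.]
lid2 [222. 283.]
shk [318. 210.]
```

View pics/w2.png

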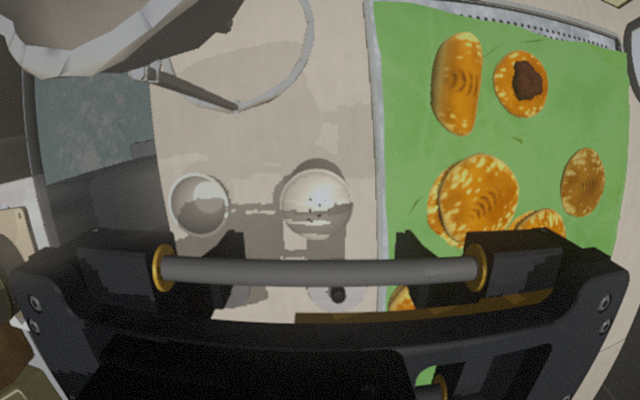

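The shaker dome sits at (317,206), within 1–2 mm of prediction, so I'll descend and grip it.

Emit:
{"api": "servo_tool", "payload": {"motion": [{"x": 0, "y": 0.005, "z": -0.15, "rx": 0, "ry": 0, "rz": 0, "hand": -1}, {"x": 0, "y": 0.005, "z": -0.3, "rx": 0, "ry": 0, "rz": 0, "hand": -1}, {"x": 0, "y": 0.005, "z": -0.4, "rx": 0, "ry": 0, "rz": 0, "hand": -1}, {"x": 0, "y": 0.005, "z": -0.445, "rx": 0, "ry": 0, "rz": 0, "hand": -1}, {"x": 0, "y": 0.005, "z": -0.445, "rx": 0, "ry": 0, "rz": 0, "hand": -1}, {"x": 0, "y": 0.005, "z": -0.445, "rx": 0, "ry": 0, "rz": 0, "hand": 1}, {"x": 0, "y": 0.005, "z": -0.445, "rx": 0, "ry": 0, "rz": 0, "hand": 1}, {"x": 0, "y": 0.005, "z": -0.445, "rx": 0, "ry": 0, "rz": 0, "hand": 1}, {"x": 0, "y": 0.005, "z": -0.445, "rx": 0, "ry": 0, "rz": 0, "hand": 1}, {"x": 0, "y": 0.005, "z": -0.445, "rx": 0, "ry": 0, "rz": 0, "hand": 1}, {"x": 0, "y": 0.005, "z": -0.445, "rx": 0, "ry": 0, "rz": 0, "hand": 1}, {"x": 0, "y": 0.005, "z": -0.445, "rx": 0, "ry": 0, "rz": 0, "hand": 1}], "newtons": 15}}

```text
t: 4.7
ee_pos: [0.5955, 0.1051, 0.0358]
orientation: [3.141, -0.001, 1.493]
contact_force: [-2.9, 0.1, 7.6]
grip_width: 0.061
grasp_force: 15.0
```

Emit:
{"api": "servo_tool", "payload": {"motion": [{"x": 0, "y": 0, "z": 0.05, "rx": 0, "ry": 0, "rz": 0, "hand": 1}, {"x": 0, "y": 0, "z": 0.15, "rx": 0, "ry": 0, "rz": 0, "hand": 1}, {"x": 0, "y": 0, "z": 0.28, "rx": 0, "ry": 0, "rz": 0, "hand": 1}, {"x": 0, "y": 0, "z": 0.4, "rx": 0, "ry": 0, "rz": 0, "hand": 1}, {"x": 0, "y": -0.05, "z": 0.5, "rx": 0, "ry": 0, "rz": 0, "hand": 1}, {"x": -0.03, "y": -0.15, "z": 0.5, "rx": 0, "ry": 0, "rz": 0, "hand": 1}, {"x": -0.05, "y": -0.3, "z": 0.5, "rx": 0, "ry": 0, "rz": 0, "hand": 1}, {"x": -0.08, "y": -0.45, "z": 0.5, "rx": 0, "ry": 0, "rz": 0, "hand": 1}, {"x": -0.11, "y": -0.6, "z": 0.5, "rx": 0, "ry": 0, "rz": 0, "hand": 1}, {"x": -0.14, "y": -0.75, "z": 0.5, "rx": 0, "ry": 0, "rz": 0, "hand": 1}, {"x": -0.17, "y": -0.88, "z": 0.5, "rx": 0, "ry": 0, "rz": 0, "hand": 1}, {"x": -0.2, "y": -1, "z": 0.5, "rx": 0, "ry": 0, "rz": 0, "hand": 1}]}}

```text
t: 5.9
ee_pos: [0.5344, -0.1975, 0.1861]
orientation: [3.141, 0.0, 1.491]
contact_force: [0.5, 0.5, -1.1]
grip_width: 0.0609
grasp_force: 15.0
```

Emit:
{"api": "servo_tool", "payload": {"motion": [{"x": 0, "y": -0.08, "z": 0, "rx": 0, "ry": 0, "rz": 0, "hand": 1}, {"x": -0.02, "y": -0.2, "z": 0, "rx": 0, "ry": 0, "rz": 0, "hand": 1}, {"x": -0.03, "y": -0.32, "z": 0, "rx": 0, "ry": 0, "rz": 0, "hand": 1}, {"x": -0.045, "y": -0.42, "z": 0, "rx": 0, "ry": 0, "rz": 0, "hand": 1}, {"x": -0.045, "y": -0.49, "z": 0, "rx": 0, "ry": 0, "rz": 0, "hand": 1}, {"x": -0.045, "y": -0.49, "z": 0, "rx": 0, "ry": 0, "rz": 0, "hand": 1}, {"x": -0.045, "y": -0.49, "z": 0, "rx": 0, "ry": 0, "rz": 0, "hand": 1}]}}

```text
t: 6.6
ee_pos: [0.5217, -0.3422, 0.1855]
orientation: [3.141, -0.0, 1.492]
contact_force: [-0.8, 0.8, -2.0]
grip_width: 0.0614
grasp_force: 15.0
```

Run:
```python
from h import *
d=wrist('w3');print(robot.read_state()['ee_pos'],d['c'])
```

```text
[ 0.52211437 -0.34126754  0.18538949] [ 0.52746279 -0.27019092  0.34759203]
```

View pics/w3.png

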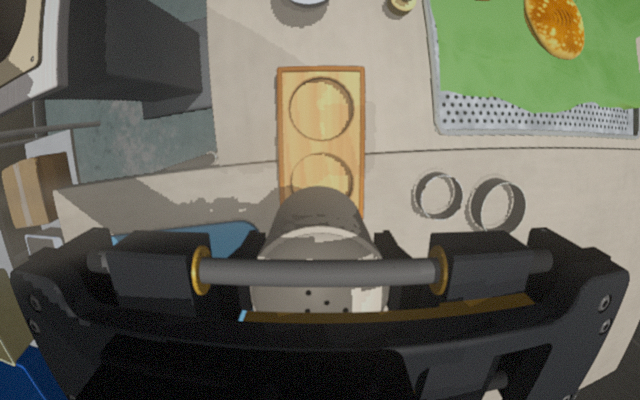

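The block's left end runs from (277,68) to (365,67), with the left well at (321,109) and the middle well partly behind the held shaker. I'll measure the block edges with a mask.

Run:
```python
from h import *
d=pickle.load(open('pics/w3.pkl','rb'));im=d['color']
h=cv2.cvtColor(im,cv2.COLOR_BGR2HSV)
m=((h[...,0]>5)&(h[...,0]<28)&(h[...,1]>95)&(h[...,2]>60)).astype(np.uint8)
m[:55]=0;m[200:]=0;m[:,:260]=0;m[:,380:]=0
for r in range(64,200,15):
    c=np.flatnonzero(m[r]); 
    if len(c): print(r,c[0],c[-1],won(d,(c[0],r),.026)[:2].round(4),won(d,(c[-1],r),.026)[:2].round(4))
for c in(290,320,350):
    r=np.flatnonzero(m[:,c]);print(c,r[0],won(d,(c,r[0]),.026)[:2].round(4))
print('well',won(d,(321,108.5),.025))
g=im[60:215,260:380]
cv2.imwrite('pics/c4.png',cv2.resize(g,None,fx=3.8,fy=3.8,interpolation=cv2.INTER_CUBIC))
```

```text
79 277 364 [ 0.4875 -0.2235] [ 0.5766 -0.2304]
94 277 364 [ 0.4863 -0.2393] [ 0.5754 -0.2463]
109 277 364 [ 0.4849 -0.255 ] [ 0.5743 -0.262 ]
124 277 364 [ 0.4835 -0.2706] [ 0.5732 -0.2776]
139 278 364 [ 0.4831 -0.2864] [ 0.5723 -0.2933]
154 278 364 [ 0.4816 -0.3021] [ 0.5714 -0.3091]
169 279 363 [ 0.481 -0.318] [ 0.5695 -0.3249]
184 279 363 [ 0.4793 -0.3342] [ 0.5687 -0.3411]
199 280 363 [ 0.4786 -0.3507] [ 0.5679 -0.3577]
290 67 [ 0.5019 -0.2122]
320 66 [ 0.5326 -0.214 ]
350 66 [ 0.5632 -0.2159]
well [ 0.53009939 -0.25858966  0.025     ]
```

View pics/c4.png

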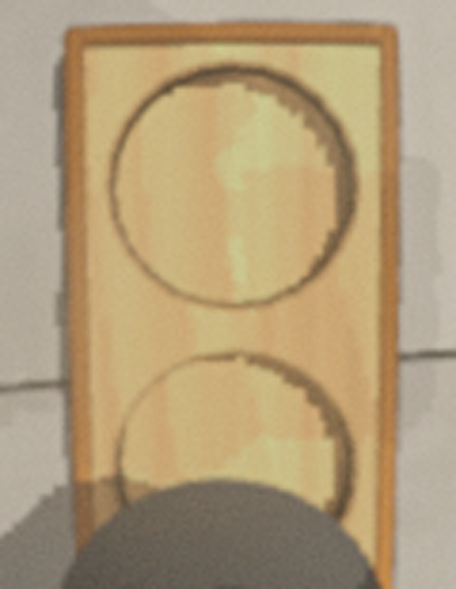

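Run:
```python
from h import *
d=pickle.load(open('pics/w3.pkl','rb'))
print('pred top',wproj(d,(.5221,-.3413,.2457)),'pred shoulder ring left/right/far',[wproj(d,(.5221+a,-.3413+b,.2097)).round(1).tolist() for a,b in((-.031,0),(.031,0),(0,.031))])
print('bottom far',[wproj(d,(.5221+a,-.3413+b,.1497)).round(1).tolist() for a,b in((-.031,0),(.031,0),(0,.031))])
cv2.imwrite('pics/a.png',d['color'][180:320,240:400])
t=viewer.snapshot('top');s=viewer.snapshot('scene')
pickle.dump(t,open('pics/top1.pkl','wb'));pickle.dump(s,open('pics/scene1.pkl','wb'))
def pj(d,X):
    v=d['R']@np.array(X)+d['t'];v=d['intrinsics']@v;return (v[:2]/v[2])
for n,q in(('top',t),('scene',s)): print(n,pj(q,(.5221,-.3413,.1497)).round(1),pj(q,(.5221,-.3413,.24)).round(1))
p=[int(v) for v in pj(s,(.5221,-.3413,.12))];a=s['color'][p[1]-55:p[1]+65,p[0]-60:p[0]+60]
p2=[int(v) for v in pj(t,(.5221,-.3413,.1))];b=t['color'][p2[1]-60:p2[1]+60,p2[0]-60:p2[0]+60]
c=d['color'][185:305,260:380]
cv2.imwrite('pics/c5.png',cv2.resize(np.hstack([a,c]),None,fx=3.3,fy=3.3,interpolation=cv2.INTER_CUBIC));print(p)
```

```text
pred top [319.86953884 308.9137724 ] pred shoulder ring left/right/far [[258.8, 271.0], [381.4, 262.5], [314.6, 208.1]]
bottom far [[274.6, 230.1], [365.0, 223.4], [315.9, 182.2]]
top [401.6 191.1] [405.3 177. ]
scene [386.9 212.5] [391.2 184.9]
[385, 220]
```

View pics/c5.png

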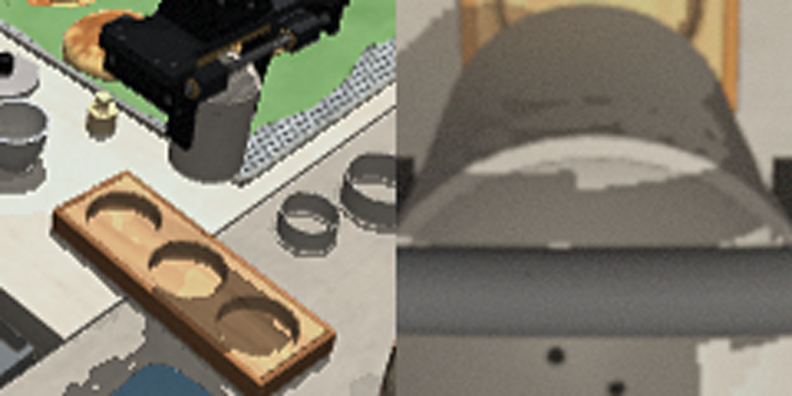

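In the scene crop the shaker hangs straight above the middle well. In the wrist crop its far bottom edge is at about (316,186.5), against a predicted row of 182. That means the wrist view has a row bias of about 4 px. Correcting for it puts the middle well at about (0.524, -0.343) and the shaker 3 mm to the -y side of the TCP. This now agrees with the fixed cameras.

Emit:
{"api": "servo_tool", "payload": {"motion": [{"x": 0.007, "y": 0.005, "z": -0.12, "rx": 0, "ry": 0, "rz": 0, "hand": 1}, {"x": 0.007, "y": 0.005, "z": -0.24, "rx": 0, "ry": 0, "rz": 0, "hand": 1}, {"x": 0.007, "y": 0.005, "z": -0.34, "rx": 0, "ry": 0, "rz": 0, "hand": 1}, {"x": 0.007, "y": 0.005, "z": -0.39, "rx": 0, "ry": 0, "rz": 0, "hand": 1}, {"x": 0.007, "y": 0.005, "z": -0.41, "rx": 0, "ry": 0, "rz": 0, "hand": 1}, {"x": 0.007, "y": 0.005, "z": -0.42, "rx": 0, "ry": 0, "rz": 0, "hand": 1}, {"x": 0.007, "y": 0.005, "z": -0.43, "rx": 0, "ry": 0, "rz": 0, "hand": 1}, {"x": 0.007, "y": 0.005, "z": -0.43, "rx": 0, "ry": 0, "rz": 0, "hand": 1}]}}

```text
t: 7.55
ee_pos: [0.5244, -0.3409, 0.0569]
orientation: [3.14, 0.0, 1.493]
contact_force: [-0.6, -0.2, -1.7]
grip_width: 0.0613
grasp_force: 15.0
```

The shaker is inside the well mouth with no contact force, so I'll seat it.

Emit:
{"api": "servo_tool", "payload": {"motion": [{"x": 0, "y": 0, "z": -0.02, "rx": 0, "ry": 0, "rz": 0, "hand": 1}, {"x": 0, "y": 0, "z": -0.035, "rx": 0, "ry": 0, "rz": 0, "hand": 1}, {"x": 0, "y": 0, "z": -0.045, "rx": 0, "ry": 0, "rz": 0, "hand": 1}, {"x": 0, "y": 0, "z": -0.045, "rx": 0, "ry": 0, "rz": 0, "hand": 1}]}}

```text
t: 7.95
ee_pos: [0.5236, -0.3408, 0.0426]
orientation: [-3.141, -0.0, 1.493]
contact_force: [0.7, 0.3, -1.4]
grip_width: 0.0613
grasp_force: 15.0
```

Emit:
{"api": "servo_tool", "payload": {"motion": [{"x": 0, "y": 0, "z": -0.005, "rx": 0, "ry": 0, "rz": 0, "hand": 1}, {"x": 0, "y": 0, "z": -0.005, "rx": 0, "ry": 0, "rz": 0, "hand": -1}, {"x": 0, "y": 0, "z": -0.005, "rx": 0, "ry": 0, "rz": 0, "hand": -1}, {"x": 0, "y": 0, "z": -0.005, "rx": 0, "ry": 0, "rz": 0, "hand": -1}, {"x": 0, "y": 0, "z": -0.005, "rx": 0, "ry": 0, "rz": 0, "hand": -1}, {"x": 0, "y": 0, "z": -0.005, "rx": 0, "ry": 0, "rz": 0, "hand": -1}, {"x": 0, "y": 0, "z": 0.05, "rx": 0, "ry": 0, "rz": 0, "hand": -1}, {"x": 0, "y": 0, "z": 0.2, "rx": 0, "ry": 0, "rz": 0, "hand": -1}, {"x": 0, "y": 0, "z": 0.35, "rx": 0, "ry": 0, "rz": 0, "hand": -1}, {"x": 0, "y": 0, "z": 0.5, "rx": 0, "ry": 0, "rz": 0, "hand": -1}, {"x": 0, "y": 0.1, "z": 0.6, "rx": 0, "ry": 0, "rz": 0, "hand": -1}, {"x": 0, "y": 0.7, "z": 0.6, "rx": 0, "ry": 0, "rz": 0, "hand": -1}, {"x": 0, "y": 0.7, "z": 0.6, "rx": 0, "ry": 0, "rz": 0, "hand": -1}, {"x": 0, "y": 0.7, "z": 0.6, "rx": 0, "ry": 0, "rz": 0, "hand": -1}, {"x": 0, "y": 0.7, "z": 0.6, "rx": 0, "ry": 0, "rz": 0, "hand": -1}, {"x": 0, "y": 0.7, "z": 0.6, "rx": 0, "ry": 0, "rz": 0, "hand": -1}, {"x": 0, "y": 0.7, "z": 0.6, "rx": 0, "ry": 0, "rz": 0, "hand": -1}]}}

```text
t: 9.65
ee_pos: [0.524, -0.1307, 0.2237]
orientation: [3.14, -0.0, 1.494]
contact_force: [0.5, -1.1, 0.6]
grip_width: 0.087
grasp_force: 0.0
```

Run:
```python
from h import *
print(robot.read_state()['ee_pos']);d=wrist('w4')
for X in((.525,-.123,.05),(.529,-.261,.026),(.602,-.023,.009)):print(wproj(d,X).round(1))
```

```text
[ 0.52400404 -0.13071749  0.22370236]
[319.4 178.5]
[330.4 278. ]
[376.5  87.4]
```

View pics/w4.png

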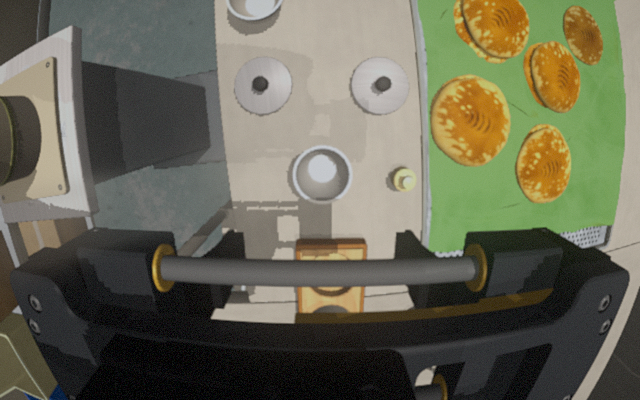

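The wrist view shows the deep cup's rim centred at (322.5,174.5), the lids at (263,85) and (380,85), and the weight at (403,180). From here on I apply the +4 row correction.

Run:
```python
from h import *
d=pickle.load(open('pics/w4.pkl','rb'));g=cv2.cvtColor(d['color'],cv2.COLOR_BGR2GRAY)
c=cv2.HoughCircles(cv2.resize(g[60:215,220:420],None,fx=4,fy=4,interpolation=cv2.INTER_CUBIC),cv2.HOUGH_GRADIENT,1.5,150,param1=120,param2=40,minRadius=90,maxRadius=140)
print([[(x+.5)/4+219.5,(y+.5)/4+59.5,r/4] for x,y,r in c[0]])
for n,p,z in(('deep',(322.5,174.5),.05),('lid2',(263,85),.009),('lid1',(380,85),.009),('knob2',(261,84),.032),('knob1',(383,84),.032)):print(n,won(d,(p[0],p[1]+4),z).round(4))
```

```text
[[np.float32(321.8125), np.float32(174.1875), np.float32(26.1375)]]
deep [ 0.5284 -0.1232  0.05  ]
lid2 [ 0.465  -0.0146  0.009 ]
lid1 [ 0.6062 -0.0251  0.009 ]
knob2 [ 0.4667 -0.0158  0.032 ]
knob1 [ 0.6051 -0.0261  0.032 ]
```

Emit:
{"api": "servo_tool", "payload": {"motion": [{"x": 0.012, "y": 0.026, "z": -0.15, "rx": 0, "ry": 0, "rz": 0, "hand": -1}, {"x": 0.012, "y": 0.026, "z": -0.3, "rx": 0, "ry": 0, "rz": 0, "hand": -1}, {"x": 0.012, "y": 0.026, "z": -0.45, "rx": 0, "ry": 0, "rz": 0, "hand": -1}, {"x": 0.012, "y": 0.026, "z": -0.56, "rx": 0, "ry": 0, "rz": 0, "hand": -1}, {"x": 0.012, "y": 0.026, "z": -0.62, "rx": 0, "ry": 0, "rz": 0, "hand": -1}, {"x": 0.012, "y": 0.026, "z": -0.62, "rx": 0, "ry": 0, "rz": 0, "hand": -1}, {"x": 0.012, "y": 0.026, "z": -0.62, "rx": 0, "ry": 0, "rz": 0, "hand": 1}, {"x": 0.012, "y": 0.026, "z": -0.62, "rx": 0, "ry": 0, "rz": 0, "hand": 1}, {"x": 0.012, "y": 0.026, "z": -0.62, "rx": 0, "ry": 0, "rz": 0, "hand": 1}, {"x": 0.012, "y": 0.026, "z": -0.62, "rx": 0, "ry": 0, "rz": 0, "hand": 1}, {"x": 0.012, "y": 0.026, "z": -0.62, "rx": 0, "ry": 0, "rz": 0, "hand": 1}, {"x": 0.012, "y": 0.026, "z": -0.62, "rx": 0, "ry": 0, "rz": 0, "hand": 1}], "newtons": 12}}

```text
t: 10.9
ee_pos: [0.5282, -0.123, 0.0376]
orientation: [3.14, -0.0, 1.493]
contact_force: [-1.0, -0.1, 6.7]
grip_width: 0.0642
grasp_force: 12.0
```

Emit:
{"api": "servo_tool", "payload": {"motion": [{"x": 0, "y": 0, "z": 0.04, "rx": 0, "ry": 0, "rz": 0, "hand": 1}, {"x": 0, "y": 0, "z": 0.12, "rx": 0, "ry": 0, "rz": 0, "hand": 1}, {"x": 0, "y": 0, "z": 0.22, "rx": 0, "ry": 0, "rz": 0, "hand": 1}, {"x": 0, "y": -0.05, "z": 0.27, "rx": 0, "ry": 0, "rz": 0, "hand": 1}, {"x": 0, "y": -0.15, "z": 0.27, "rx": 0, "ry": 0, "rz": 0, "hand": 1}, {"x": 0, "y": -0.27, "z": 0.27, "rx": 0, "ry": 0, "rz": 0, "hand": 1}, {"x": 0.003, "y": -0.38, "z": 0.27, "rx": 0, "ry": 0, "rz": 0, "hand": 1}, {"x": 0.006, "y": -0.45, "z": 0.27, "rx": 0, "ry": 0, "rz": 0, "hand": 1}, {"x": 0.006, "y": -0.463, "z": 0.27, "rx": 0, "ry": 0, "rz": 0, "hand": 1}, {"x": 0.006, "y": -0.463, "z": 0.27, "rx": 0, "ry": 0, "rz": 0, "hand": 1}, {"x": 0.006, "y": -0.463, "z": 0.2, "rx": 0, "ry": 0, "rz": 0, "hand": 1}, {"x": 0.006, "y": -0.463, "z": 0.12, "rx": 0, "ry": 0, "rz": 0, "hand": 1}, {"x": 0.006, "y": -0.463, "z": 0.07, "rx": 0, "ry": 0, "rz": 0, "hand": 1}, {"x": 0.006, "y": -0.463, "z": 0.05, "rx": 0, "ry": 0, "rz": 0, "hand": 1}, {"x": 0.006, "y": -0.463, "z": 0.035, "rx": 0, "ry": 0, "rz": 0, "hand": 1}, {"x": 0.006, "y": -0.463, "z": 0.023, "rx": 0, "ry": 0, "rz": 0, "hand": 1}, {"x": 0.006, "y": -0.463, "z": 0.023, "rx": 0, "ry": 0, "rz": 0, "hand": 1}]}}

```text
t: 12.6
ee_pos: [0.5298, -0.262, 0.0443]
orientation: [3.14, 0.0, 1.493]
contact_force: [0.3, -0.2, 0.5]
grip_width: 0.064
grasp_force: 12.0
```

Emit:
{"api": "servo_tool", "payload": {"motion": [{"x": 0, "y": 0, "z": -0.003, "rx": 0, "ry": 0, "rz": 0, "hand": -1}, {"x": 0, "y": 0, "z": -0.003, "rx": 0, "ry": 0, "rz": 0, "hand": -1}, {"x": 0, "y": 0, "z": -0.003, "rx": 0, "ry": 0, "rz": 0, "hand": -1}, {"x": 0, "y": 0, "z": -0.003, "rx": 0, "ry": 0, "rz": 0, "hand": -1}, {"x": 0, "y": 0, "z": -0.003, "rx": 0, "ry": 0, "rz": 0, "hand": -1}, {"x": 0, "y": 0, "z": 0.05, "rx": 0, "ry": 0, "rz": 0, "hand": -1}, {"x": 0, "y": 0, "z": 0.2, "rx": 0, "ry": 0, "rz": 0, "hand": -1}, {"x": 0, "y": 0, "z": 0.35, "rx": 0, "ry": 0, "rz": 0, "hand": -1}, {"x": 0, "y": 0, "z": 0.5, "rx": 0, "ry": 0, "rz": 0, "hand": -1}, {"x": -0.1, "y": 0.8, "z": 0.5, "rx": 0, "ry": 0, "rz": 0, "hand": -1}, {"x": -0.1, "y": 0.8, "z": 0.5, "rx": 0, "ry": 0, "rz": 0, "hand": -1}, {"x": -0.1, "y": 0.8, "z": 0.5, "rx": 0, "ry": 0, "rz": 0, "hand": -1}, {"x": -0.1, "y": 0.8, "z": 0.5, "rx": 0, "ry": 0, "rz": 0, "hand": -1}, {"x": -0.1, "y": 0.8, "z": 0.5, "rx": 0, "ry": 0, "rz": 0, "hand": -1}]}}

```text
t: 14.0
ee_pos: [0.4988, -0.0194, 0.1948]
orientation: [3.14, -0.001, 1.494]
contact_force: [0.2, 0.6, 1.5]
grip_width: 0.087
grasp_force: 0.0
```

Emit:
{"api": "servo_tool", "payload": {"motion": [{"x": -0.11, "y": 0.38, "z": 0, "rx": 0, "ry": 0, "rz": 0, "hand": -1}, {"x": -0.11, "y": 0.38, "z": 0, "rx": 0, "ry": 0, "rz": 0, "hand": -1}, {"x": -0.11, "y": 0.38, "z": 0, "rx": 0, "ry": 0, "rz": 0, "hand": -1}, {"x": -0.11, "y": 0.38, "z": 0, "rx": 0, "ry": 0, "rz": 0, "hand": -1}, {"x": -0.11, "y": 0.38, "z": 0, "rx": 0, "ry": 0, "rz": 0, "hand": -1}]}}

```text
t: 14.5
ee_pos: [0.4666, 0.0916, 0.1944]
orientation: [3.14, -0.0, 1.493]
contact_force: [0.2, -0.4, 0.4]
grip_width: 0.0873
grasp_force: 0.0
```

Run:
```python
from h import *
print(robot.read_state()['ee_pos']);d=wrist('w5')
p=wproj(d,(.467,.0945,.038))-[0,4];print(p)
x,y=[int(v) for v in p]
g=cv2.cvtColor(d['color'][y-45:y+45,x-45:x+45],cv2.COLOR_BGR2GRAY);g=cv2.resize(g,None,fx=4,fy=4,interpolation=cv2.INTER_CUBIC)
c=cv2.HoughCircles(g,cv2.HOUGH_GRADIENT,1.5,60,param1=120,param2=40,minRadius=80,maxRadius=160)
if c is not None:
  for a,b,r in c[0][:3]:
    q=((a+.5)/4+x-45.5,(b+.5)/4+y-45.5);print(q,r/4,won(d,(q[0],q[1]+4),.038))
```

```text
[0.46662204 0.09156363 0.19435257]
[319.22607993 182.12679356]
(np.float32(318.4375), np.float32(178.8125)) 29.525 [0.46645204 0.09811437 0.038     ]
```

Emit:
{"api": "servo_tool", "payload": {"motion": [{"x": 0, "y": 0.015, "z": -0.15, "rx": 0, "ry": 0, "rz": 0, "hand": -1}, {"x": 0, "y": 0.015, "z": -0.3, "rx": 0, "ry": 0, "rz": 0, "hand": -1}, {"x": 0, "y": 0.015, "z": -0.44, "rx": 0, "ry": 0, "rz": 0, "hand": -1}, {"x": 0, "y": 0.015, "z": -0.52, "rx": 0, "ry": 0, "rz": 0, "hand": -1}, {"x": 0, "y": 0.015, "z": -0.56, "rx": 0, "ry": 0, "rz": 0, "hand": -1}, {"x": 0, "y": 0.015, "z": -0.56, "rx": 0, "ry": 0, "rz": 0, "hand": -1}, {"x": 0, "y": 0.015, "z": -0.56, "rx": 0, "ry": 0, "rz": 0, "hand": 1}, {"x": 0, "y": 0.015, "z": -0.56, "rx": 0, "ry": 0, "rz": 0, "hand": 1}, {"x": 0, "y": 0.015, "z": -0.56, "rx": 0, "ry": 0, "rz": 0, "hand": 1}, {"x": 0, "y": 0.015, "z": -0.56, "rx": 0, "ry": 0, "rz": 0, "hand": 1}, {"x": 0, "y": 0.015, "z": -0.56, "rx": 0, "ry": 0, "rz": 0, "hand": 1}, {"x": 0, "y": 0.015, "z": -0.56, "rx": 0, "ry": 0, "rz": 0, "hand": 1}]}}

```text
t: 15.75
ee_pos: [0.467, 0.097, 0.0265]
orientation: [3.14, -0.001, 1.493]
contact_force: [-1.4, -0.2, 6.9]
grip_width: 0.0678
grasp_force: 12.1
```

Emit:
{"api": "servo_tool", "payload": {"motion": [{"x": 0, "y": 0, "z": 0.04, "rx": 0, "ry": 0, "rz": 0, "hand": 1}, {"x": 0, "y": 0, "z": 0.12, "rx": 0, "ry": 0, "rz": 0, "hand": 1}, {"x": 0, "y": 0, "z": 0.24, "rx": 0, "ry": 0, "rz": 0, "hand": 1}, {"x": 0, "y": -0.04, "z": 0.36, "rx": 0, "ry": 0, "rz": 0, "hand": 1}, {"x": 0.02, "y": -0.12, "z": 0.46, "rx": 0, "ry": 0, "rz": 0, "hand": 1}, {"x": 0.04, "y": -0.24, "z": 0.54, "rx": 0, "ry": 0, "rz": 0, "hand": 1}, {"x": 0.06, "y": -0.38, "z": 0.54, "rx": 0, "ry": 0, "rz": 0, "hand": 1}, {"x": 0.08, "y": -0.52, "z": 0.54, "rx": 0, "ry": 0, "rz": 0, "hand": 1}, {"x": 0.1, "y": -0.66, "z": 0.54, "rx": 0, "ry": 0, "rz": 0, "hand": 1}, {"x": 0.12, "y": -0.8, "z": 0.54, "rx": 0, "ry": 0, "rz": 0, "hand": 1}, {"x": 0.14, "y": -0.92, "z": 0.54, "rx": 0, "ry": 0, "rz": 0, "hand": 1}, {"x": 0.15, "y": -1, "z": 0.54, "rx": 0, "ry": 0, "rz": 0, "hand": 1}, {"x": 0.15, "y": -1, "z": 0.54, "rx": 0, "ry": 0, "rz": 0, "hand": 1}]}}

```text
t: 17.05
ee_pos: [0.5105, -0.2073, 0.1883]
orientation: [3.141, 0.002, 1.487]
contact_force: [-0.8, 0.3, 0.7]
grip_width: 0.0681
grasp_force: 12.1
```

Run:
```python
from h import *
t=pickle.load(open('pics/top0.pkl','rb'));s=pickle.load(open('pics/scene0.pkl','rb'))
h=cv2.cvtColor(t['color'],cv2.COLOR_BGR2HSV);m=((h[...,0]<8)|(h[...,0]>172))&(h[...,1]>130)&(h[...,2]>90)
ys,xs=np.nonzero(m[170:205,435:470]);p=(xs.mean()+435,ys.mean()+170);print(p,onz(t,p,.1))
d=wrist('w6');print(robot.read_state()['ee_pos'])
for X in((.53,-.262,.057),(.5245,-.343,.103),(.519,-.423,.026)):print(wproj(d,X).round(1)-[0,4])
```

```text
(np.float64(451.20588235294116), np.float64(187.55882352941177)) [ 0.55020837 -0.53636923  0.1       ]
[ 0.51075358 -0.20490132  0.18804042]
[342.6 240.3]
[344.2 330.5]
[338.8 339.3]
```

View pics/w6.png

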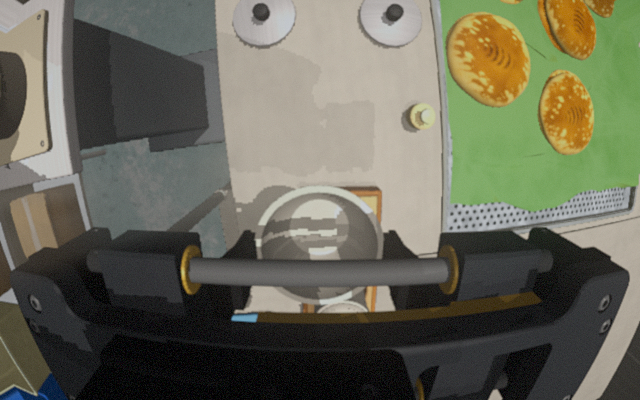

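The shallow cup is held level, with its far rim at (320,186). Both lids and the weight are undisturbed. On to the right well.

Emit:
{"api": "servo_tool", "payload": {"motion": [{"x": 0.01, "y": -0.05, "z": 0, "rx": 0, "ry": 0, "rz": 0, "hand": 1}, {"x": 0.02, "y": -0.17, "z": 0, "rx": 0, "ry": 0, "rz": 0, "hand": 1}, {"x": 0.027, "y": -0.31, "z": 0, "rx": 0, "ry": 0, "rz": 0, "hand": 1}, {"x": 0.027, "y": -0.45, "z": 0, "rx": 0, "ry": 0, "rz": 0, "hand": 1}, {"x": 0.027, "y": -0.58, "z": 0, "rx": 0, "ry": 0, "rz": 0, "hand": 1}, {"x": 0.027, "y": -0.68, "z": 0, "rx": 0, "ry": 0, "rz": 0, "hand": 1}, {"x": 0.027, "y": -0.727, "z": 0, "rx": 0, "ry": 0, "rz": 0, "hand": 1}, {"x": 0.027, "y": -0.727, "z": 0, "rx": 0, "ry": 0, "rz": 0, "hand": 1}, {"x": 0.027, "y": -0.727, "z": -0.1, "rx": 0, "ry": 0, "rz": 0, "hand": 1}, {"x": 0.027, "y": -0.727, "z": -0.22, "rx": 0, "ry": 0, "rz": 0, "hand": 1}, {"x": 0.027, "y": -0.727, "z": -0.34, "rx": 0, "ry": 0, "rz": 0, "hand": 1}, {"x": 0.027, "y": -0.727, "z": -0.42, "rx": 0, "ry": 0, "rz": 0, "hand": 1}, {"x": 0.027, "y": -0.727, "z": -0.46, "rx": 0, "ry": 0, "rz": 0, "hand": 1}, {"x": 0.027, "y": -0.727, "z": -0.49, "rx": 0, "ry": 0, "rz": 0, "hand": 1}, {"x": 0.027, "y": -0.727, "z": -0.513, "rx": 0, "ry": 0, "rz": 0, "hand": 1}, {"x": 0.027, "y": -0.727, "z": -0.513, "rx": 0, "ry": 0, "rz": 0, "hand": 1}]}}

```text
t: 18.7
ee_pos: [0.5201, -0.4212, 0.0341]
orientation: [3.14, 0.0, 1.493]
contact_force: [-0.5, -1.2, 0.7]
grip_width: 0.0677
grasp_force: 12.1
```

Emit:
{"api": "servo_tool", "payload": {"motion": [{"x": 0, "y": 0, "z": -0.003, "rx": 0, "ry": 0, "rz": 0, "hand": -1}, {"x": 0, "y": 0, "z": -0.003, "rx": 0, "ry": 0, "rz": 0, "hand": -1}, {"x": 0, "y": 0, "z": -0.003, "rx": 0, "ry": 0, "rz": 0, "hand": -1}, {"x": 0, "y": 0, "z": -0.003, "rx": 0, "ry": 0, "rz": 0, "hand": -1}, {"x": 0, "y": 0, "z": -0.003, "rx": 0, "ry": 0, "rz": 0, "hand": -1}, {"x": 0, "y": 0, "z": 0.05, "rx": 0, "ry": 0, "rz": 0, "hand": -1}, {"x": 0, "y": 0, "z": 0.2, "rx": 0, "ry": 0, "rz": 0, "hand": -1}, {"x": 0, "y": 0, "z": 0.35, "rx": 0, "ry": 0, "rz": 0, "hand": -1}, {"x": 0, "y": 0, "z": 0.5, "rx": 0, "ry": 0, "rz": 0, "hand": -1}, {"x": 0, "y": 0, "z": 0.62, "rx": 0, "ry": 0, "rz": 0, "hand": -1}, {"x": 0, "y": 0, "z": 0.62, "rx": 0, "ry": 0, "rz": 0, "hand": -1}, {"x": 0, "y": 0, "z": 0.62, "rx": 0, "ry": 0, "rz": 0, "hand": -1}]}}

```text
t: 19.9
ee_pos: [0.5195, -0.4218, 0.2212]
orientation: [3.139, 0.001, 1.493]
contact_force: [0.3, -0.2, -0.6]
grip_width: 0.0871
grasp_force: 0.0
```

Run:
```python
from h import *
print(robot.read_state()['ee_pos']);d=wrist('w7')
for X in((.53,-.262,.057),(.5245,-.343,.103),(.52,-.422,.045)):print(wproj(d,X).round(1)-[0,4])
```

```text
[ 0.5195231  -0.42181343  0.22121188]
[317.   34.1]
[317.6 108.2]
[319.4 180.9]
```

View pics/w7.png

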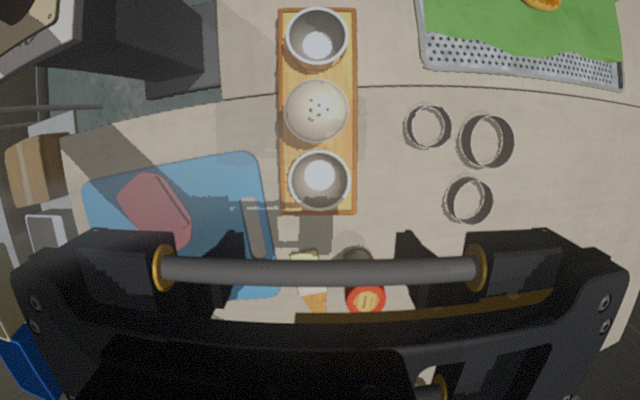

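All three pieces are seated: the deep cup at (317,37), the shaker at (317,110) and the shallow cup at (319,180). The rings and the jar are undisturbed. Now the lids, far one first.

Emit:
{"api": "servo_tool", "payload": {"motion": [{"x": 0.1, "y": 0.6, "z": 0, "rx": 0, "ry": 0, "rz": 0, "hand": -1}, {"x": 0.1, "y": 0.6, "z": 0, "rx": 0, "ry": 0, "rz": 0, "hand": -1}, {"x": 0.1, "y": 0.6, "z": 0, "rx": 0, "ry": 0, "rz": 0, "hand": -1}, {"x": 0.1, "y": 0.6, "z": 0, "rx": 0, "ry": 0, "rz": 0, "hand": -1}, {"x": 0.285, "y": 1, "z": 0, "rx": 0, "ry": 0, "rz": 0, "hand": -1}, {"x": 0.285, "y": 1, "z": 0, "rx": 0, "ry": 0, "rz": 0, "hand": -1}, {"x": 0.285, "y": 1, "z": 0, "rx": 0, "ry": 0, "rz": 0, "hand": -1}, {"x": 0.285, "y": 1, "z": 0, "rx": 0, "ry": 0, "rz": 0, "hand": -1}]}}

```text
t: 20.75
ee_pos: [0.6062, -0.1145, 0.2176]
orientation: [-3.139, -0.002, 1.501]
contact_force: [-0.8, 0.2, -0.1]
grip_width: 0.0874
grasp_force: 0.0
```

Emit:
{"api": "servo_tool", "payload": {"motion": [{"x": 0, "y": 0.32, "z": -0.15, "rx": 0, "ry": 0, "rz": 0, "hand": -1}, {"x": 0, "y": 0.32, "z": -0.15, "rx": 0, "ry": 0, "rz": 0, "hand": -1}, {"x": 0, "y": 0.32, "z": -0.15, "rx": 0, "ry": 0, "rz": 0, "hand": -1}, {"x": 0, "y": 0.32, "z": -0.15, "rx": 0, "ry": 0, "rz": 0, "hand": -1}]}}

```text
t: 21.15
ee_pos: [0.6038, -0.0239, 0.1728]
orientation: [-3.138, 0.0, 1.496]
contact_force: [0.6, -0.3, -0.5]
grip_width: 0.087
grasp_force: 0.0
```

```bash
cat > knob.py <<'E'
from h import *
import sys
X=[float(v) for v in sys.argv[2:4]]
print(robot.read_state()['ee_pos']);d=wrist(sys.argv[1])
p=wproj(d,(*X,.032))-[0,4];x,y=[int(v) for v in p];g=cv2.cvtColor(d['color'],cv2.COLOR_BGR2GRAY)
w=g[y-16:y+16,x-16:x+16];m=(w<75).astype(np.uint8)
n,l,st,ce=cv2.connectedComponentsWithStats(m)
for i in range(1,n):
    if st[i,4]>30: q=ce[i]+[x-16,y-16];print(p,q,st[i],won(d,(q[0],q[1]+4),.028))
q=wproj(d,(*X,.009))-[0,4];x,y=[int(v) for v in q];g=cv2.resize(g[y-55:y+55,x-55:x+55],None,fx=4,fy=4,interpolation=cv2.INTER_CUBIC)
c=cv2.HoughCircles(g,cv2.HOUGH_GRADIENT,1.5,60,param1=100,param2=35,minRadius=110,maxRadius=160)
if c is not None:
    for a,b,r in c[0][:2]:
        q=((a+.5)/4+x-55.5,(b+.5)/4+y-55.5);print('plate',q,r/4,won(d,(q[0],q[1]+4),.008))
E
python3 knob.py w8 .6055 -.0255
```

```text
[ 0.60375788 -0.02390636  0.17279812]
```

Run:
```python
from h import *
d=pickle.load(open('pics/w8.pkl','rb'));p=wproj(d,(.6055,-.0255,.032))-[0,4];x,y=[int(v) for v in p]
g=cv2.cvtColor(d['color'],cv2.COLOR_BGR2GRAY)
w=g[y-40:y+40,x-45:x+45];print(p,w.min(),np.unravel_index(w.argmin(),w.shape));print(w[::5,::5])
```

```text
[321.55955553 189.60843891] 66 (np.int64(30), np.int64(48))
[[159 159 158 160 162 160 159 160 159 161 158 168 169 156 160 155 159 156]
 [155 162 159 159 160 160 128 166 183 184 190 191 180 154 159 158 160 158]
 [160 159 160 160 162 150 168 172 176 179 183 186 188 186 155 160 162 158]
 [159 167 169 164 147 163 169 177 175 176 183 184 190 180 182 148 159 155]
 [161 162 159 144 161 162 165 166 171 176 178 181 181 177 173 169 158 159]
 [171 173 171 143 161 161 160 162 166 169 181 172 169 165 165 164 156 159]
 [171 173 172 162 167 169 171 175 148  68  72 182 180 163 161 160 163 170]
 [169 170 170 157 161 165 166 169  80  85  80 134 170 173 171 171 159 169]
 [170 170 170 157 164 165 167 129  70  76  78 128 169 172 171 170 162 175]
 [172 171 171 131 160 162 165 161 133  70  71 168 168 170 169 167 172 173]
 [171 171 172 164 160 161 163 118 120 118 108 110 117 119 109 157 173 173]
 [135 123 124 122 114 130 146 113 114 110 109 110 109 109 116 172 174 173]
 [119 120 127 150 145 116 106 109 111 110 110 112 111 112 154 171 170 173]
 [116 140 113 115 115 114 112 109 103 112 107 109 113 116 153 171 172 171]
 [114 113 127 118 111 120 121 111 112 113 114 110 110 113 151 169 171 172]
 [112 112 174 172 170 172 159 110 108 110 110 110 116 116 156 171 170 170]]
```

```bash
sed -i 's/w<75/w<95/' knob.py; python3 knob.py w9 .6055 -.0255
```

```text
[ 0.60421707 -0.02605241  0.17383723]
[320.70391086 187.25780855] [321.32467532 184.004329  ] [ 10   5  16  17 231] [ 0.60632799 -0.02309526  0.028     ]
```

The knob is at (321,184), which gives (0.606, -0.0235). The tray edge is close at x of about 0.653, so I'll close the fingers to about 40 mm before descending.

Emit:
{"api": "servo_tool", "payload": {"motion": [{"x": 0.005, "y": 0.005, "z": -0.1, "rx": 0, "ry": 0, "rz": 0, "hand": 0.1}, {"x": 0.005, "y": 0.005, "z": -0.2, "rx": 0, "ry": 0, "rz": 0, "hand": 0.1}, {"x": 0.005, "y": 0.005, "z": -0.25, "rx": 0, "ry": 0, "rz": 0, "hand": 0.1}, {"x": 0.005, "y": 0.005, "z": -0.25, "rx": 0, "ry": 0, "rz": 0, "hand": 0.1}, {"x": 0.005, "y": 0.005, "z": -0.35, "rx": 0, "ry": 0, "rz": 0, "hand": 0.1}, {"x": 0.005, "y": 0.005, "z": -0.45, "rx": 0, "ry": 0, "rz": 0, "hand": 0.1}, {"x": 0.005, "y": 0.005, "z": -0.5, "rx": 0, "ry": 0, "rz": 0, "hand": 0.1}, {"x": 0.005, "y": 0.005, "z": -0.525, "rx": 0, "ry": 0, "rz": 0, "hand": 0.1}, {"x": 0.005, "y": 0.005, "z": -0.525, "rx": 0, "ry": 0, "rz": 0, "hand": 0.1}, {"x": 0.005, "y": 0.005, "z": -0.525, "rx": 0, "ry": 0, "rz": 0, "hand": 0.1}]}}

```text
t: 22.25
ee_pos: [0.6074, -0.0242, 0.0185]
orientation: [3.14, -0.0, 1.493]
contact_force: [0.6, -0.5, 0.6]
grip_width: 0.0396
grasp_force: 0.0
```

Emit:
{"api": "servo_tool", "payload": {"motion": [{"x": 0, "y": 0, "z": 0, "rx": 0, "ry": 0, "rz": 0, "hand": 1}, {"x": 0, "y": 0, "z": 0, "rx": 0, "ry": 0, "rz": 0, "hand": 1}, {"x": 0, "y": 0, "z": 0, "rx": 0, "ry": 0, "rz": 0, "hand": 1}, {"x": 0, "y": 0, "z": 0, "rx": 0, "ry": 0, "rz": 0, "hand": 1}, {"x": 0, "y": 0, "z": 0, "rx": 0, "ry": 0, "rz": 0, "hand": 1}], "newtons": 15}}

```text
t: 22.75
ee_pos: [0.6066, -0.0239, 0.0174]
orientation: [3.141, -0.0, 1.493]
contact_force: [-1.0, 0.3, 3.4]
grip_width: 0.0171
grasp_force: 15.0
```

Emit:
{"api": "servo_tool", "payload": {"motion": [{"x": 0, "y": 0, "z": 0.04, "rx": 0, "ry": 0, "rz": 0, "hand": 1}, {"x": 0, "y": 0, "z": 0.14, "rx": 0, "ry": 0, "rz": 0, "hand": 1}, {"x": 0, "y": 0, "z": 0.26, "rx": 0, "ry": 0, "rz": 0, "hand": 1}, {"x": -0.03, "y": -0.05, "z": 0.36, "rx": 0, "ry": 0, "rz": 0, "hand": 1}, {"x": -0.06, "y": -0.15, "z": 0.4, "rx": 0, "ry": 0, "rz": 0, "hand": 1}, {"x": -0.1, "y": -0.28, "z": 0.4, "rx": 0, "ry": 0, "rz": 0, "hand": 1}, {"x": -0.14, "y": -0.42, "z": 0.4, "rx": 0, "ry": 0, "rz": 0, "hand": 1}, {"x": -0.18, "y": -0.55, "z": 0.4, "rx": 0, "ry": 0, "rz": 0, "hand": 1}, {"x": -0.22, "y": -0.68, "z": 0.4, "rx": 0, "ry": 0, "rz": 0, "hand": 1}, {"x": -0.255, "y": -0.76, "z": 0.4, "rx": 0, "ry": 0, "rz": 0, "hand": 1}, {"x": -0.255, "y": -0.795, "z": 0.4, "rx": 0, "ry": 0, "rz": 0, "hand": 1}, {"x": -0.255, "y": -0.795, "z": 0.4, "rx": 0, "ry": 0, "rz": 0, "hand": 1}, {"x": -0.255, "y": -0.795, "z": 0.33, "rx": 0, "ry": 0, "rz": 0, "hand": 1}, {"x": -0.255, "y": -0.795, "z": 0.26, "rx": 0, "ry": 0, "rz": 0, "hand": 1}, {"x": -0.255, "y": -0.795, "z": 0.22, "rx": 0, "ry": 0, "rz": 0, "hand": 1}, {"x": -0.255, "y": -0.795, "z": 0.2, "rx": 0, "ry": 0, "rz": 0, "hand": 1}, {"x": -0.255, "y": -0.795, "z": 0.2, "rx": 0, "ry": 0, "rz": 0, "hand": 1}]}}

```text
t: 24.45
ee_pos: [0.5301, -0.2615, 0.0767]
orientation: [-3.141, -0.0, 1.494]
contact_force: [-0.0, -0.5, -0.5]
grip_width: 0.0172
grasp_force: 15.0
```

Emit:
{"api": "servo_tool", "payload": {"motion": [{"x": 0, "y": -0.002, "z": -0.008, "rx": 0, "ry": 0, "rz": 0, "hand": 1}, {"x": 0, "y": -0.002, "z": -0.016, "rx": 0, "ry": 0, "rz": 0, "hand": 1}, {"x": 0, "y": -0.002, "z": -0.022, "rx": 0, "ry": 0, "rz": 0, "hand": 1}, {"x": 0, "y": -0.002, "z": -0.027, "rx": 0, "ry": 0, "rz": 0, "hand": 1}, {"x": 0, "y": -0.002, "z": -0.027, "rx": 0, "ry": 0, "rz": 0, "hand": 1}, {"x": 0, "y": -0.002, "z": -0.027, "rx": 0, "ry": 0, "rz": 0, "hand": 1}]}}

```text
t: 25.05
ee_pos: [0.5299, -0.2631, 0.069]
orientation: [3.141, 0.0, 1.493]
contact_force: [-0.4, 0.5, -1.1]
grip_width: 0.0177
grasp_force: 15.0
```

Emit:
{"api": "servo_tool", "payload": {"motion": [{"x": 0, "y": -0.001, "z": -0.03, "rx": 0, "ry": 0, "rz": 0, "hand": 0.1}, {"x": 0, "y": -0.001, "z": -0.03, "rx": 0, "ry": 0, "rz": 0, "hand": 0.1}, {"x": 0, "y": -0.001, "z": -0.03, "rx": 0, "ry": 0, "rz": 0, "hand": 0.1}, {"x": 0, "y": -0.001, "z": -0.03, "rx": 0, "ry": 0, "rz": 0, "hand": 0.1}, {"x": 0, "y": 0, "z": 0.04, "rx": 0, "ry": 0, "rz": 0, "hand": 0.1}, {"x": 0, "y": 0, "z": 0.15, "rx": 0, "ry": 0, "rz": 0, "hand": 0.1}, {"x": 0, "y": 0, "z": 0.29, "rx": 0, "ry": 0, "rz": 0, "hand": 0.1}, {"x": -0.21, "y": 0.82, "z": 0.35, "rx": 0, "ry": 0, "rz": 0, "hand": 0.1}, {"x": -0.21, "y": 0.82, "z": 0.35, "rx": 0, "ry": 0, "rz": 0, "hand": 0.1}, {"x": -0.21, "y": 0.82, "z": 0.35, "rx": 0, "ry": 0, "rz": 0, "hand": 0.1}, {"x": -0.21, "y": 0.82, "z": 0.35, "rx": 0, "ry": 0, "rz": 0, "hand": 0.1}, {"x": -0.21, "y": 0.82, "z": 0.35, "rx": 0, "ry": 0, "rz": 0, "hand": 0.1}, {"x": -0.21, "y": 0.82, "z": 0.35, "rx": 0, "ry": 0, "rz": 0, "hand": 0.1}, {"x": -0.21, "y": 0.82, "z": 0.35, "rx": 0, "ry": 0, "rz": 0, "hand": 0.1}]}}

```text
t: 26.45
ee_pos: [0.4668, -0.0155, 0.174]
orientation: [3.141, -0.001, 1.496]
contact_force: [0.4, -1.1, -1.2]
grip_width: 0.0394
grasp_force: 0.0
```

```bash
python3 knob.py w10 .466 -.0155
```

```text
[ 0.46679897 -0.01546915  0.17397003]
[318.38482793 188.1924074 ] [315.95454545 184.6875    ] [  7   4  15  17 176] [ 0.46372253 -0.01259869  0.028     ]
```

Emit:
{"api": "servo_tool", "payload": {"motion": [{"x": -0.006, "y": 0.007, "z": -0.12, "rx": 0, "ry": 0, "rz": 0, "hand": 0.1}, {"x": -0.006, "y": 0.007, "z": -0.25, "rx": 0, "ry": 0, "rz": 0, "hand": 0.1}, {"x": -0.006, "y": 0.007, "z": -0.37, "rx": 0, "ry": 0, "rz": 0, "hand": 0.1}, {"x": -0.006, "y": 0.007, "z": -0.46, "rx": 0, "ry": 0, "rz": 0, "hand": 0.1}, {"x": -0.006, "y": 0.007, "z": -0.505, "rx": 0, "ry": 0, "rz": 0, "hand": 0.1}, {"x": -0.006, "y": 0.007, "z": -0.522, "rx": 0, "ry": 0, "rz": 0, "hand": 0.1}, {"x": -0.006, "y": 0.007, "z": -0.522, "rx": 0, "ry": 0, "rz": 0, "hand": 0.1}, {"x": -0.006, "y": 0.007, "z": -0.522, "rx": 0, "ry": 0, "rz": 0, "hand": 0.1}, {"x": -0.006, "y": 0.007, "z": -0.522, "rx": 0, "ry": 0, "rz": 0, "hand": 1}, {"x": -0.006, "y": 0.007, "z": -0.522, "rx": 0, "ry": 0, "rz": 0, "hand": 1}, {"x": -0.006, "y": 0.007, "z": -0.522, "rx": 0, "ry": 0, "rz": 0, "hand": 1}, {"x": -0.006, "y": 0.007, "z": -0.522, "rx": 0, "ry": 0, "rz": 0, "hand": 1}, {"x": -0.006, "y": 0.007, "z": -0.522, "rx": 0, "ry": 0, "rz": 0, "hand": 1}]}}

```text
t: 27.8
ee_pos: [0.4653, -0.0148, 0.0177]
orientation: [3.141, -0.0, 1.493]
contact_force: [-0.8, 0.6, 5.3]
grip_width: 0.0174
grasp_force: 15.0
```

Emit:
{"api": "servo_tool", "payload": {"motion": [{"x": 0, "y": 0, "z": 0.04, "rx": 0, "ry": 0, "rz": 0, "hand": 1}, {"x": 0, "y": 0, "z": 0.14, "rx": 0, "ry": 0, "rz": 0, "hand": 1}, {"x": 0, "y": 0, "z": 0.26, "rx": 0, "ry": 0, "rz": 0, "hand": 1}, {"x": 0.02, "y": -0.05, "z": 0.38, "rx": 0, "ry": 0, "rz": 0, "hand": 1}, {"x": 0.04, "y": -0.13, "z": 0.48, "rx": 0, "ry": 0, "rz": 0, "hand": 1}, {"x": 0.06, "y": -0.25, "z": 0.54, "rx": 0, "ry": 0, "rz": 0, "hand": 1}, {"x": 0.08, "y": -0.39, "z": 0.54, "rx": 0, "ry": 0, "rz": 0, "hand": 1}, {"x": 0.1, "y": -0.53, "z": 0.54, "rx": 0, "ry": 0, "rz": 0, "hand": 1}, {"x": 0.12, "y": -0.67, "z": 0.54, "rx": 0, "ry": 0, "rz": 0, "hand": 1}, {"x": 0.14, "y": -0.81, "z": 0.54, "rx": 0, "ry": 0, "rz": 0, "hand": 1}, {"x": 0.16, "y": -0.93, "z": 0.54, "rx": 0, "ry": 0, "rz": 0, "hand": 1}, {"x": 0.18, "y": -1, "z": 0.54, "rx": 0, "ry": 0, "rz": 0, "hand": 1}, {"x": 0.18, "y": -1, "z": 0.54, "rx": 0, "ry": 0, "rz": 0, "hand": 1}]}}

```text
t: 29.1
ee_pos: [0.5181, -0.3184, 0.1799]
orientation: [-3.141, 0.002, 1.488]
contact_force: [0.6, 0.4, -0.7]
grip_width: 0.0173
grasp_force: 15.0
```

Emit:
{"api": "servo_tool", "payload": {"motion": [{"x": 0, "y": -0.06, "z": 0, "rx": 0, "ry": 0, "rz": 0, "hand": 1}, {"x": 0, "y": -0.16, "z": 0, "rx": 0, "ry": 0, "rz": 0, "hand": 1}, {"x": 0, "y": -0.26, "z": 0, "rx": 0, "ry": 0, "rz": 0, "hand": 1}, {"x": 0, "y": -0.33, "z": 0, "rx": 0, "ry": 0, "rz": 0, "hand": 1}, {"x": 0, "y": -0.363, "z": 0, "rx": 0, "ry": 0, "rz": 0, "hand": 1}, {"x": 0, "y": -0.363, "z": 0, "rx": 0, "ry": 0, "rz": 0, "hand": 1}, {"x": 0, "y": -0.363, "z": -0.1, "rx": 0, "ry": 0, "rz": 0, "hand": 1}, {"x": 0, "y": -0.363, "z": -0.2, "rx": 0, "ry": 0, "rz": 0, "hand": 1}, {"x": 0, "y": -0.363, "z": -0.3, "rx": 0, "ry": 0, "rz": 0, "hand": 1}, {"x": 0, "y": -0.363, "z": -0.35, "rx": 0, "ry": 0, "rz": 0, "hand": 1}, {"x": 0, "y": -0.363, "z": -0.37, "rx": 0, "ry": 0, "rz": 0, "hand": 1}, {"x": 0, "y": -0.363, "z": -0.37, "rx": 0, "ry": 0, "rz": 0, "hand": 1}]}}

```text
t: 30.3
ee_pos: [0.5195, -0.4231, 0.0687]
orientation: [3.142, -0.0, 1.494]
contact_force: [-0.0, -0.0, 0.4]
grip_width: 0.0171
grasp_force: 15.0
```

Lid origin is at 51 mm, and it needs to be at 39 mm.

Emit:
{"api": "servo_tool", "payload": {"motion": [{"x": 0, "y": 0, "z": -0.012, "rx": 0, "ry": 0, "rz": 0, "hand": 1}, {"x": 0, "y": 0, "z": -0.022, "rx": 0, "ry": 0, "rz": 0, "hand": 1}, {"x": 0, "y": 0, "z": -0.032, "rx": 0, "ry": 0, "rz": 0, "hand": 1}, {"x": 0, "y": 0, "z": -0.039, "rx": 0, "ry": 0, "rz": 0, "hand": 1}, {"x": 0, "y": 0, "z": -0.039, "rx": 0, "ry": 0, "rz": 0, "hand": 1}, {"x": 0, "y": 0, "z": -0.039, "rx": 0, "ry": 0, "rz": 0, "hand": 1}]}}

```text
t: 30.9
ee_pos: [0.5192, -0.424, 0.0569]
orientation: [3.141, 0.0, 1.493]
contact_force: [0.4, 0.2, -0.6]
grip_width: 0.0173
grasp_force: 15.0
```

Emit:
{"api": "servo_tool", "payload": {"motion": [{"x": 0, "y": 0, "z": -0.002, "rx": 0, "ry": 0, "rz": 0, "hand": 0.1}, {"x": 0, "y": 0, "z": -0.002, "rx": 0, "ry": 0, "rz": 0, "hand": 0.1}, {"x": 0, "y": 0, "z": -0.002, "rx": 0, "ry": 0, "rz": 0, "hand": 0.1}, {"x": 0, "y": 0, "z": -0.002, "rx": 0, "ry": 0, "rz": 0, "hand": 0.1}, {"x": 0, "y": 0, "z": 0.05, "rx": 0, "ry": 0, "rz": 0, "hand": 0.1}, {"x": 0, "y": 0, "z": 0.15, "rx": 0, "ry": 0, "rz": 0, "hand": 0.1}, {"x": 0, "y": 0, "z": 0.3, "rx": 0, "ry": 0, "rz": 0, "hand": 0.1}, {"x": 0, "y": 0, "z": 0.45, "rx": 0, "ry": 0, "rz": 0, "hand": 0.1}, {"x": 0, "y": 0, "z": 0.55, "rx": 0, "ry": 0, "rz": 0, "hand": 0.1}, {"x": 0, "y": 0, "z": 0.55, "rx": 0, "ry": 0, "rz": 0, "hand": 0.1}, {"x": 0, "y": 0, "z": 0.55, "rx": 0, "ry": 0, "rz": 0, "hand": 0.1}]}}

```text
t: 32.0
ee_pos: [0.5192, -0.4241, 0.223]
orientation: [3.14, 0.001, 1.493]
contact_force: [0.2, -0.0, 0.1]
grip_width: 0.0394
grasp_force: 0.0
```

Run:
```python
from h import *
d=wrist('w11');s=viewer.snapshot('scene')
a=cv2.resize(d['color'][0:230,240:400],None,fx=2.4,fy=2.4,interpolation=cv2.INTER_CUBIC)
b=s['color'][170:290,300:440];b=cv2.resize(b,None,fx=2.9,fy=2.9,interpolation=cv2.INTER_CUBIC)
H=max(len(a),len(b));f=lambda i:cv2.copyMakeBorder(i,0,H-len(i),0,0,cv2.BORDER_CONSTANT)
o=np.hstack([f(a),f(b)]);cv2.imwrite('pics/fin.png',o);print(o.shape)
```

```text
(552, 790, 3)
```

View pics/fin.png

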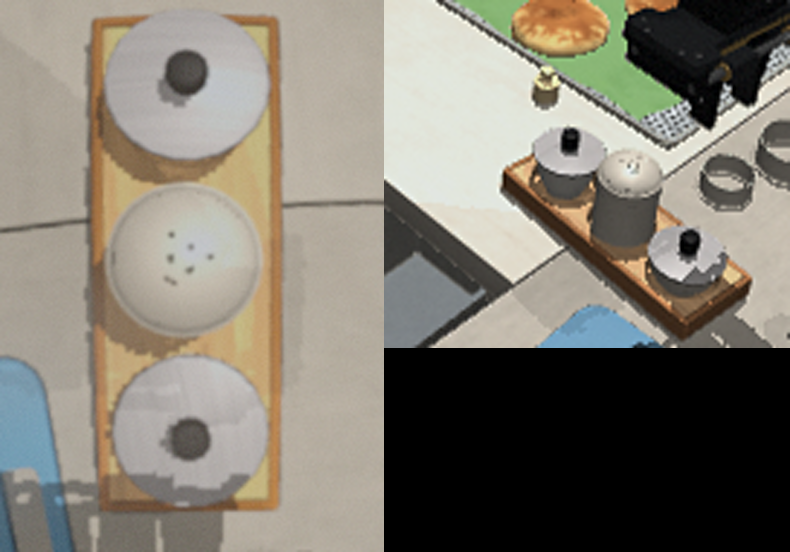

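Both lids sit flat on their cups, left knob at crop (186,72) and right at (190,438). The shaker is in the middle at (185,258), and the weight and rings have not moved.

```bash
python3 -c "
from workcell import robot
print(robot.finish_job())"
```

```text
the job is handed in; nothing more can be done
None
```

The job is handed in at about 32 s: the shaker stands in the middle well, with the lidded deep cup on its left and the lidded shallow cup on its right. In the last pictures both lids looked flat and the weight and rings undisturbed; the spice jar was out of that last view but in place when last seen, before the lids went on.

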